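# Zero the light-sensor wands in the roll-top dark box

## Task

Zero the light sensors: roll the slatted cover of the dark box back until it stays open by itself, then take every light-sensor wand out of the charging dock and push it head first, fully home, into a port of its own in the dark box, so that its collar sits against the panel. The dock leaves only the heads free to hold and the ports swallow the heads, so a wand has to be laid down on the bench on the way and taken again by its handle. When all the wands are in, roll the cover fully shut over them, let go, and leave the other things on the bench where they are.

Things in the scene. Friction and masses are not known exactly. Their poses are not given: they have to be found in the camera images.
- darkbox: White dark box fixed to the bench, 515 mm long, 375 mm wide (y), 155 mm high, barrel-shaped on top. Origin on the bench under the front face of the grey upright port panel (119 mm high); x points level into the ports, away from the robot; z up. In front of the panel (x = -233 to 0) lies the open well; the white hood that swallows the open cover begins at x = 70.
- well (a point): The well of the dark box: middle of its floor, 15 mm above the bench, 117 mm in front of the panel; axes as the dark box. Front wall 35 mm high. White side cheeks, inner faces 174 mm either side, top edge curved: 47 mm high at the front, 155 at the panel. Before each port, 50 to 160 mm from the panel, a ridge 18 mm wide carries the handle; top level with the port floor, 45 mm above the bench.
- cover (a joint): Angle (rad) by which the slatted cover is rolled back along its curved side tracks: 0 shut, 0.89 fully open (stop). The tracks are arcs about a level axis along the box's y, 170.5 mm below the bench under the panel's face. The cover weighs 0.7 kg: released below about 0.25 it runs back shut, beyond about 0.55 it runs on open by itself and stays. Rolling it takes under 5 N at the bar.
- cover_bar (a point): Middle of the cover's dark round pull bar (14 mm thick, 150 mm long along the box's y, on a post at each end, 31 mm clear of the slats) near the cover's front edge. It moves on an arc of radius 357.5 mm about the track axis: shut it is 255 mm in front of the panel, 80 mm above the bench; open 34 mm behind the panel's face, 185 mm above the bench. The point's axes turn with the cover.
- port1 (a point): Port nearest the robot's right in the panel of the dark box: middle of the lower edge of its mouth, on the panel's front face, 45 mm above the bench; axes as the dark box (x into the port). Mouth 54 mm wide, 32 mm high, 75 mm deep, level floor. Neighbouring ports are 75 mm apart.
- port2 (a point): Middle port, like port1.
- port3 (a point): Left port, like port1.
- dock: Grey charging dock fixed on the robot's right, 118 mm deep, 266 mm wide, 64 mm high. Origin on the bench under the middle of the face with the bay mouths; x points level out of the bays, the way wands are drawn out. Three bays at y = -85, 0, 85 mm, each 34 mm wide, 32 mm high, 106 mm deep, floor 20 mm above the bench. The bench between dock and dark box is clear up to x = 0.56 m.
- wand1: Light-sensor wand, 172 mm long, about 0.16 kg, flat below. Origin on its underside at the collar's front face; x towards the head's tip, z up. White head x = 0 to 64 mm, 46 wide, 24 thick (last 14 mm 36 wide), round diffuser on top; black collar x = -8 to 0, 66 wide, 32 high; grey handle x = -108 to -8, 28 wide, 24 thick. Starts with its handle in a dock bay. Any port will do. May be absent.
- wand2: Another light-sensor wand, the same as wand1.
- wand3: Another light-sensor wand, the same as wand1.
- tipbox: Bystander: red tip box with a clear lid, 122 x 86 x 89 mm; origin under its centre.
- petri: Bystander: stack of four petri dishes, 90 mm across, 59 mm high; origin under its centre.
- beaker: Bystander: glass beaker, 68 mm across, 85 mm high; origin under its centre.
- tuberack: Bystander: blue tube rack, 70 x 160 mm, with its tubes 97 mm high; origin under its centre.
- calculator: Bystander: grey desk calculator, 150 x 85 x 16 mm; origin under its centre.

How it is judged:
On the way, in this order (a step that is already met when the one before it is completed fails the run):
1. the cover is rolled back and stays open untouched (value of joint cover above 0.82 rad and contact force between darkbox and the fingers below 0.3 N), for 0.5 s.
2. every wand is fully home in a port (((x of wand1 in the frame of port1 between -0.006 and 0.006 m and y of wand1 in the frame of port1 between -0.01 and 0.01 m and z of wand1 in the frame of port1 between -0.006 and 0.008 m and angle between the x axis of wand1 and the x axis of port1, either way round below 0.14 rad) or (x of wand1 in the frame of port2 between -0.006 and 0.006 m and y of wand1 in the frame of port2 between -0.01 and 0.01 m and z of wand1 in the frame of port2 between -0.006 and 0.008 m and angle between the x axis of wand1 and the x axis of port2, either way round below 0.14 rad) or (x of wand1 in the frame of port3 between -0.006 and 0.006 m and y of wand1 in the frame of port3 between -0.01 and 0.01 m and z of wand1 in the frame of port3 between -0.006 and 0.008 m and angle between the x axis of wand1 and the x axis of port3, either way round below 0.14 rad)) and ((x of wand2 in the frame of port1 between -0.006 and 0.006 m and y of wand2 in the frame of port1 between -0.01 and 0.01 m and z of wand2 in the frame of port1 between -0.006 and 0.008 m and angle between the x axis of wand2 and the x axis of port1, either way round below 0.14 rad) or (x of wand2 in the frame of port2 between -0.006 and 0.006 m and y of wand2 in the frame of port2 between -0.01 and 0.01 m and z of wand2 in the frame of port2 between -0.006 and 0.008 m and angle between the x axis of wand2 and the x axis of port2, either way round below 0.14 rad) or (x of wand2 in the frame of port3 between -0.006 and 0.006 m and y of wand2 in the frame of port3 between -0.01 and 0.01 m and z of wand2 in the frame of port3 between -0.006 and 0.008 m and angle between the x axis of wand2 and the x axis of port3, either way round below 0.14 rad)) and ((x of wand3 in the frame of port1 between -0.006 and 0.006 m and y of wand3 in the frame of port1 between -0.01 and 0.01 m and z of wand3 in the frame of port1 between -0.006 and 0.008 m and angle between the x axis of wand3 and the x axis of port1, either way round below 0.14 rad) or (x of wand3 in the frame of port2 between -0.006 and 0.006 m and y of wand3 in the frame of port2 between -0.01 and 0.01 m and z of wand3 in the frame of port2 between -0.006 and 0.008 m and angle between the x axis of wand3 and the x axis of port2, either way round below 0.14 rad) or (x of wand3 in the frame of port3 between -0.006 and 0.006 m and y of wand3 in the frame of port3 between -0.01 and 0.01 m and z of wand3 in the frame of port3 between -0.006 and 0.008 m and angle between the x axis of wand3 and the x axis of port3, either way round below 0.14 rad))), for 0.3 s.
At the end, for the whole second after the job is handed in: The cover is shut (within 0.04 rad of its stop) and every wand present is at rest in a port of its own, head first: its collar within 6 mm of the panel, within 10 mm of the port's middle sideways, lying level on the port's floor and in line with the port to within 8 degrees (all of step 2 and linear speed of each of wand1, wand2, wand3 below 0.02 m/s and value of joint cover below 0.04 rad); the robot touches nothing.
It fails at once if one of the bystanders on the bench is pushed more than 40 mm away (distance of any of tipbox, petri, beaker, tuberack, calculator from where it was at the start of the episode above 0.04 m).
It fails at once if one of the bystanders is knocked over (angle between any of tipbox, petri, beaker, tuberack, calculator's own z axis and vertical above 0.6 rad).
Of wand1, wand2, wand3 only 2 to 3 are there at a start; the rules pass over those that are not, and their reading is None.
At some moment in a run one of wand1, wand2, wand3 may be knocked a few centimetres aside while the robot is not near it.
Once in a run the grip may slacken for a moment while it holds something.
It also fails if it takes over 210 s, if anything falls off the work surface, if the arm or the gripper's body presses on something with over 40 N, if the wrist force passes 120 N, or if a joint passes its speed limit or range.

## Robot

A 7-joint arm with a two-finger parallel gripper is mounted at the origin on the work surface. World frame = base frame: x ahead of the robot, y to its left, z up, the work surface at z = 0. Lengths are in m, angles in rad, forces in N, time in s.
With the tool pointing down it reaches from about 0.4 to 0.85 m from the base axis. Payload 10.4 kg.
Tool frame: the origin (TCP) lies at the very end of the fingers, on their centre line; the grasp point (between the pads) lies 19 mm behind it; z points along the fingers, y is the line along which they close (so a half turn about z gives the same grasp; the last joint's range is limited). The gripper opens to 85 mm and grips with 20 to 120 N. Pads are 22 mm wide; open, the fingers measure 114 mm over their backs; the gripper's body (76 mm by 85 mm) begins 54 mm behind the grasp point. The pads swing forward as they close: fully open they stand 13 mm farther back than shut.
Start: joints at [1.225, 0.332, -0.065, 1.46, 0.022, 1.35, -0.088], TCP at [0.198, -0.593, 0.231] pointing down, gripper open.
Joint ranges: [-2.6, 2.6], [-0.5, 2.12], [-1.47, 1.34], [0.16, 2.42], [-1.27, 4.41], [0.06, 2.06], [-2.6, 2.6]. Speed limits (rad/s): [2.22, 2.22, 2.79, 2.79, 3.14, 3.14, 3.14].

## Interface

Orientations are given as a unit quaternion [x, y, z, w].
In Python, from workcell import * gives the robot as it stands.
- The arm moves only by the tool step_arm, never from a script. Its argument "commands" is one flat list of numbers, 7 for each row, row after row: the finger opening in mm, from 0 to 85.4, then the shift along the world's x, y, z as a fraction of full scale, then the turn, a rotation vector about the world's x, y, z as a fraction of full scale. A call has exactly 10 rows; each row is the pose to reach, as a shift and turn from the pose commanded when the call began, turning the shorter way round; what a row does not reach only later rows make up. Full scale, the value 1, is 0.6 m for a shift and pi rad for a turn. A row lasts 1/8 s, in which the tool goes at most 62.5 mm and 10.7 degrees, less where a joint would pass 70% of its speed; a pose out of reach is approached as far as the arm can. A call with a number of a shift or a turn outside -1 to 1 is refused whole. A call with a gripper value outside its range is refused whole. The fingers move at their own pace and stop on an object; "squeeze" is the grip in N (left out, the last holds). Time passes only in rows, so rows that repeat a pose let the fingers close, or fill a call up. It gives the time, the measured TCP pose, the force, the opening and the grip force at its end, in the units of the state.
- get_obs(): the state, without advancing time (a new reading comes with each control period).
- camera(name): name is "side" or "top"; returns the picture (384x512x3 uint8, red, green, blue); there is no depth.
- camera_params(name): a dict with "mtx" (3x3 intrinsics, pixels), "dist" ([k1, k2, p1, p2, k3] as OpenCV has them; the pictures are not rectified), "extrinsics" (4x4, takes a point from world to camera coordinates). Camera axes: x right, y down, z forward; pixel columns grow to the right and rows downward; lengths in m; the calibration is good to about 2 mm. A picture is of the moment at which its call begins. camera_params takes no time and is no camera call.
- hand_in(): hands the job in; it is judged then, once.
The state is a dict: "clock": time; "joint_pos": joint angles; "joint_velocities": joint speeds; "tau": joint torques, N m; "position": TCP position; "ee_rot": TCP orientation; "ft_force": force on the tool from outside, world axes, zero at the start; "torque": the same for the moment, N m; "grip_width": opening from 0.0 (shut) to 1.0 (fully open); "grasp_force": force on a finger pad.
Only numpy, scipy, OpenCV 4.12 (cv2) and the standard library are available. Lean on these libraries where they do the work, as an engineer would, in place of code of your own. Each camera call takes 0.05 s, during which the arm holds its last target. There are 200 camera calls.

## Working session

There is one attempt and no reset: what is moved stays moved. The work goes in short steps, Python scripts to look and compute and a tool call to move; the robot and the scene stay as the last step left them, time stands still between calls to the robot, and variables do not carry over. Pictures are saved under pics/ and viewed, at most 14 in all, crops included, and the job is handed in when it is done.

Besides the shell and the picture viewer there is one more tool, called after "Request:" as a command line: name --argument value ..., lists and objects as JSON in quotes. step_arm: Moves the arm, as the interface text tells. Its arguments: {"type":"object","properties":{"commands":{"type":"array","items":{"type":"number"}},"squeeze":{"type":"number"}},"required":["commands"]}

```bash
mkdir -p pics
cat > h.py <<'E'
from workcell import *
import numpy as np, cv2
from scipy.spatial.transform import Rotation as R
def snap(n,f):
    im=camera(n); cv2.imwrite('pics/'+f,cv2.cvtColor(im,cv2.COLOR_RGB2BGR)); return im
def ray(n,uv):
    p=camera_params(n); E=np.array(p['extrinsics']); 
    q=cv2.undistortPoints(np.array(uv,float).reshape(-1,1,2),np.array(p['mtx']),np.array(p['dist'])).reshape(-1,2)
    d=np.c_[q,np.ones(len(q))]@E[:3,:3]; c=-E[:3,:3].T@E[:3,3]; return c,d
def onz(n,uv,z):
    c,d=ray(n,uv); return c+d*((z-c[2])/d[:,2])[:,None]
def proj(n,P):
    p=camera_params(n); E=np.array(p['extrinsics'])
    return cv2.projectPoints(np.array(P,float).reshape(-1,1,3),cv2.Rodrigues(E[:3,:3])[0],E[:3,3],np.array(p['mtx']),np.array(p['dist']))[0].reshape(-1,2)
E
python3 - <<'E'
from h import *
for n in('top','side'):
    im=snap(n,n+'0.png'); p=camera_params(n); c,_=ray(n,[[256,192]]); print(n,c.round(3),_.round(3),np.array(p['mtx']).round(0).tolist())
o=get_obs(); print(o)
E
```

```text
top [ 0.252 -0.028  1.124] [[ 0.229  0.032 -0.973]] [[389.0, 0.0, 262.0], [0.0, 389.0, 190.0], [0.0, 0.0, 1.0]]
side [-0.036  0.869  0.912] [[ 0.395 -0.64  -0.659]] [[475.0, 0.0, 258.0], [0.0, 475.0, 191.0], [0.0, 0.0, 1.0]]
{'clock': 0.1, 'joint_pos': array([ 1.2254031 ,  0.33282131, -0.06469048,  1.4608448 ,  0.02160506,
        1.3498782 , -0.08850878]), 'joint_velocities': array([ 0.00014312, -0.00060613,  0.00046261, -0.00326115,  0.00041043,
        0.00040758,  0.00023019]), 'tau': array([ 2.15051936e-03, -6.26742911e+01,  4.94899414e-02, -3.92430425e+01,
        1.62629859e-02,  6.94357470e-03,  3.76741991e-05]), 'position': array([ 0.19814889, -0.59241705,  0.23059355]), 'ee_rot': array([ 9.87003437e-01,  1.60697921e-01, -1.31979305e-04, -6.14050521e-04]), 'ft_force': array([ 0.49490112,  0.45636134, -0.21019742]), 'torque': array([-0.02899229, -0.03395812,  0.03985753]), 'grasp_force': 0.0, 'grip_width': 0.9998719538737919}
```

View pics/top0.png

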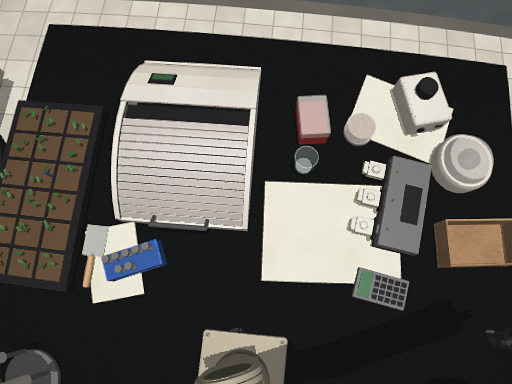

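View pics/side0.png

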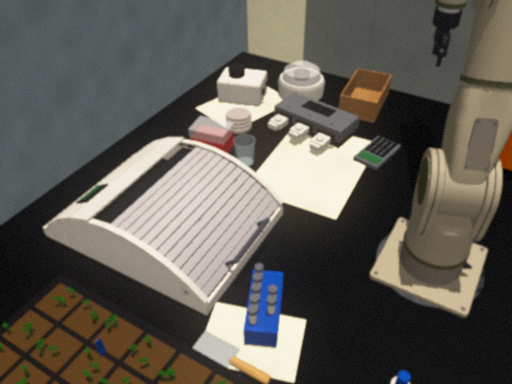

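Run:
```python
from h import *
im=cv2.imread('pics/top0.png')
a=cv2.resize(im[50:250,100:270],None,fx=3.4,fy=3,interpolation=cv2.INTER_CUBIC)
a=cv2.resize(im[50:245,100:270],(510,585),interpolation=cv2.INTER_CUBIC)
b=cv2.resize(im[150:260,345:435],(280,342),interpolation=cv2.INTER_CUBIC)
c=np.zeros((585,800,3),np.uint8); c[:,:510]=a; c[:342,515:795]=b
cv2.imwrite('pics/crop0.png',c)
```

```text
(no output)
```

View pics/crop0.png

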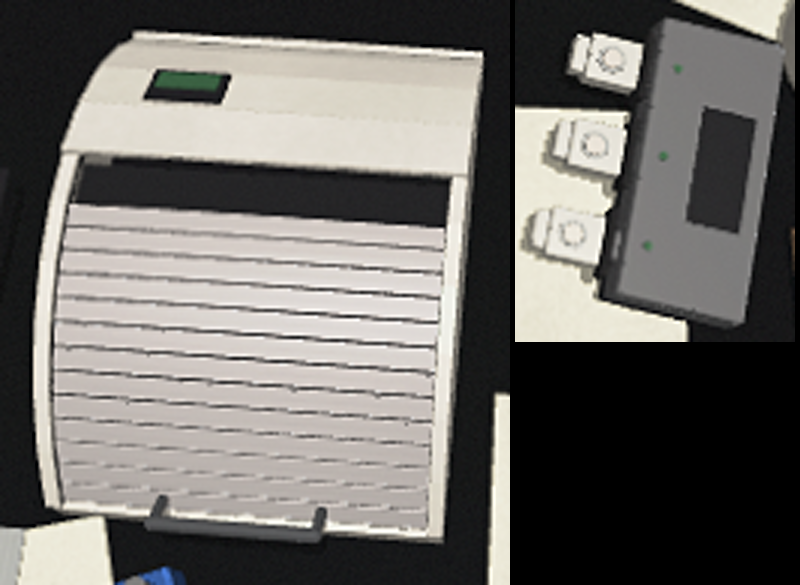

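Run:
```python
from h import *
b=onz('top',[[150,224.3],[208.3,228.3]],.08); print('bar',b.round(3),np.linalg.norm(b[1]-b[0]))
v=(b[0]-b[1])[:2]; print('yaw box',np.degrees(np.arctan2(-v[0],v[1])))
print('front corners',onz('top',[[116.7,219.3],[247.3,230.3]],.047).round(3))
print('hood back z?',onz('top',[[100+133/3,50+35/3],[100+483/3,50+53/3]],.1).round(3))
print('hood front',onz('top',[[100+62/3,50+152/3],[100+467/3,50+177/3]],.155).round(3))
s=90/280
f=lambda L:[[345+(x-515)*s,150+y*s] for x,y in L]
d=onz('top',f([(665,18),(783,45),(742,325),(625,300)]),.064); print('dock',d.round(3),[np.linalg.norm(d[i]-d[i-1]).round(3) for i in range(4)])
v=(d[1]-d[2])[:2];v2=(d[0]-d[3])[:2];print(np.degrees(np.arctan2(v[1],v[0])),np.degrees(np.arctan2(v2[1],v2[0])))
# diffusers z ~.046
print('diff',onz('top',f([(612,60),(596,145),(572,234)]),.046).round(3))
print('tips',onz('top',f([(572,55),(553,139),(532,225)]),.035).round(3))
im=camera('top')
m=cv2.inRange(im,(215,205,190),(255,255,255))
```

```text
bar [[0.379 0.285 0.08 ]
 [0.385 0.125 0.08 ]] 0.1602436457706597
yaw box 2.0163815413829527
front corners [[0.387 0.393 0.047]
 [0.394 0.021 0.047]]
hood back z? [[0.86  0.382 0.1  ]
 [0.872 0.031 0.1  ]]
hood front [[0.701 0.403 0.155]
 [0.71  0.029 0.155]]
dock [[ 0.649 -0.378  0.064]
 [ 0.635 -0.492  0.064]
 [ 0.37  -0.454  0.064]
 [ 0.383 -0.348  0.064]] [np.float64(0.268), np.float64(0.115), np.float64(0.267), np.float64(0.107)]
-8.148723198344882 -6.559117806173035
diff [[ 0.609 -0.334  0.046]
 [ 0.525 -0.321  0.046]
 [ 0.44  -0.302  0.046]]
tips [[ 0.613 -0.299  0.035]
 [ 0.53  -0.284  0.035]
 [ 0.447 -0.268  0.035]]
```

Request:
step_arm --commands '[40,0.5,0.45,0.117,0,0,0.2,40,0.5,0.45,0.117,0,0,0.406,40,0.5,0.45,0.117,0,0,0.406,40,0.5,0.45,0.117,0,0,0.406,40,0.5,0.45,0.117,0,0,0.406,40,0.5,0.45,0.117,0,0,0.406,40,0.47,0.85,0.117,0,0,0.406,40,0.47,0.85,0.117,0,0,0.406,40,0.47,0.85,0.117,0,0,0.406,40,0.47,0.85,0.117,0,0,0.406]' --squeeze 20

```text
clock: 1.4
position: [0.4795, -0.0938, 0.3012]
ee_rot: [0.697, 0.717, -0.0, 0.0]
ft_force: [0.7, -0.3, -0.7]
grip_width: 0.47
grasp_force: 0.0
```

```bash
cat >> h.py <<'E'
def st():
    o=get_obs(); r=R.from_quat(o['ee_rot']); y=r.apply([0,1,0]); z=r.apply([0,0,1])
    print(round(o['clock'],2),o['position'].round(4),'yaw_y',np.degrees(np.arctan2(y[1],y[0])).round(2),'z',z.round(3),'F',o['ft_force'].round(1),'w',round(o['grip_width']*85.4,1),round(o['grasp_force'],1),'q',o['joint_pos'].round(2))
E
python3 -c "
from h import *
st()"
```

```text
1.4 [ 0.4795 -0.0938  0.3012] yaw_y 1.56 z [ 0. -0. -1.] F [ 0.7 -0.3 -0.7] w 40.1 0.0 q [ 0.7   0.03 -0.61  1.67  0.02  1.44  0.12]
```

Request:
step_arm --commands '[40,-0.163,0.478,-0.167,0,0,0,40,-0.163,0.478,-0.167,0,0,0,40,-0.163,0.478,-0.167,0,0,0,40,-0.163,0.478,-0.167,0,0,0,40,-0.163,0.478,-0.167,0,0,0,40,-0.163,0.478,-0.167,0,0,0,40,-0.163,0.478,-0.23,0,0,0,40,-0.163,0.478,-0.29,0,0,0,40,-0.163,0.478,-0.29,0,0,0,40,-0.163,0.478,-0.29,0,0,0]'

```text
clock: 2.65
position: [0.3828, 0.1911, 0.1285]
ee_rot: [0.698, 0.717, 0.0, 0.0]
ft_force: [0.9, -0.2, 0.0]
grip_width: 0.469
grasp_force: 0.0
```

```bash
python3 -c "
from h import *
st()
a=snap('top','t1.png')[180:260,110:260];b=snap('side','s1.png')[150:330,130:330]
c=np.zeros((600,800,3),np.uint8);c[:,:]=0
c[:300,:560]=cv2.resize(a,(560,300),interpolation=2);c[300:,:333]=cv2.resize(b,(333,300),interpolation=2)
cv2.imwrite('pics/c1.png',c[...,::-1])"
```

```text
2.65 [0.3828 0.1911 0.1285] yaw_y 1.55 z [ 0.001  0.001 -1.   ] F [ 0.9 -0.2  0. ] w 40.1 0.0 q [ 0.42  0.05 -0.99  2.04  0.05  1.07 -0.56]
```

View pics/c1.png

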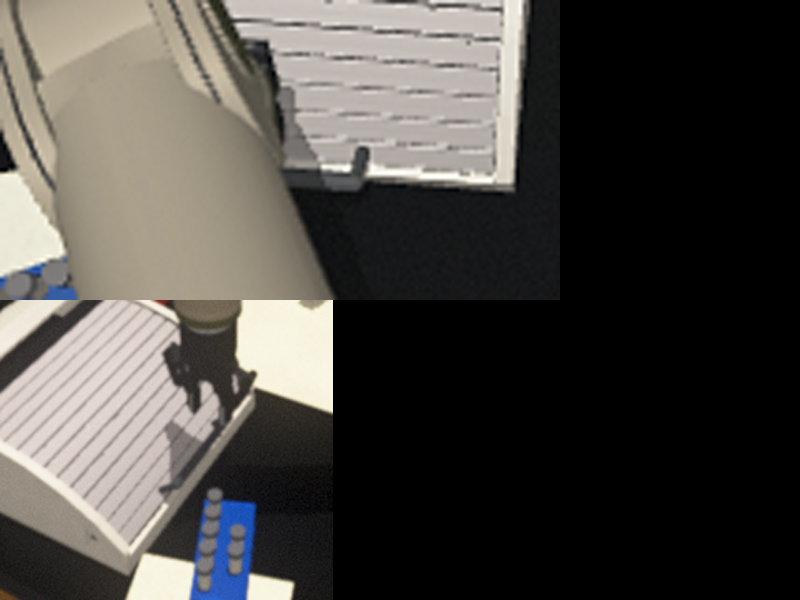

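Request:
step_arm --commands '[40,0,0,-0.05,0,0,0,40,0,0,-0.094,0,0,0,40,0,0,-0.094,0,0,0,30,0,0,-0.094,0,0,0,20,0,0,-0.094,0,0,0,10,0,0,-0.094,0,0,0,10,0,0,-0.094,0,0,0,10,0,0,-0.094,0,0,0,10,0,0,-0.094,0,0,0,10,0,0,-0.094,0,0,0]'

```text
clock: 4.0
position: [0.3831, 0.1912, 0.0719]
ee_rot: [0.697, 0.717, 0.001, 0.001]
ft_force: [-0.2, -1.1, 7.9]
grip_width: 0.15
grasp_force: 21.0
```

Run:
```python
from h import *
st()
# arc shift table about axis, from shut bar
yaw=np.radians(1.6)
a0=np.arctan2(.255,.2505)
for t in np.arange(.0,.9,.087):
    dx=-.3575*np.sin(a0-t)+.255; dz=.3575*np.cos(a0-t)-.2505
    print(round(t,2),np.round([dx*np.cos(yaw)/.6,dx*np.sin(yaw)/.6,dz/.6],3))
```

```text
4.0 [0.3831 0.1912 0.0719] yaw_y 1.55 z [ 0.002  0.    -1.   ] F [-0.2 -1.1  7.9] w 12.8 21.0 q [ 0.37  0.17 -0.98  2.1   0.17  0.96 -0.67]
0.0 [-0. -0.  0.]
0.09 [0.038 0.001 0.035]
0.17 [0.079 0.002 0.067]
0.26 [0.122 0.003 0.096]
0.35 [0.168 0.005 0.12 ]
0.43 [0.215 0.006 0.14 ]
0.52 [0.265 0.007 0.156]
0.61 [0.315 0.009 0.168]
0.7 [0.366 0.01  0.175]
0.78 [0.418 0.012 0.178]
0.87 [0.47  0.013 0.177]
```

Request:
step_arm --commands '[10,0.038,0.001,0.036,0,0,0,10,0.079,0.002,0.068,0,0,0,10,0.122,0.003,0.097,0,0,0,10,0.168,0.005,0.121,0,0,0,10,0.215,0.006,0.141,0,0,0,10,0.265,0.007,0.157,0,0,0,10,0.315,0.009,0.169,0,0,0,10,0.366,0.01,0.176,0,0,0,10,0.418,0.012,0.179,0,0,0,10,0.468,0.013,0.178,0,0,0]'

```text
clock: 5.25
position: [0.6645, 0.1981, 0.1785]
ee_rot: [0.698, 0.716, 0.0, 0.001]
ft_force: [1.0, 0.8, -2.2]
grip_width: 0.153
grasp_force: 21.8
```

```bash
python3 -c "
from h import *
st()"
```

```text
5.25 [0.6645 0.1981 0.1785] yaw_y 1.51 z [ 0.001 -0.    -1.   ] F [ 1.   0.8 -2.2] w 13.1 21.8 q [ 0.16  0.64 -0.8   1.29  0.45  1.39 -0.59]
```

Request:
step_arm --commands '[45,0,0,0,0,0,0,45,0,0,0,0,0,0,45,0,0,0.1,0,0,0,45,0,0,0.2,0,0,0,45,0,-0.1,0.2,0,0,0,65,-0.1,-0.3,0.2,0,0,0,65,-0.2,-0.7,0.2,0,0,0,65,-0.2,-0.7,0.2,0,0,0,65,-0.2,-0.7,0.2,0,0,-0.05,65,-0.2,-0.7,0.2,0,0,-0.05]'

```text
clock: 6.5
position: [0.5609, -0.1576, 0.298]
ee_rot: [0.752, 0.659, -0.0, 0.0]
ft_force: [1.6, -0.4, -0.8]
grip_width: 0.761
grasp_force: 0.0
```

```bash
python3 -c "
from h import *
st()
a=snap('top','t2.png')
c=np.zeros((585,800,3),np.uint8)
c[:,:510]=cv2.resize(a[50:245,100:270],(510,585),interpolation=2)
c[:342,515:795]=cv2.resize(a[150:260,345:435],(280,342),interpolation=2)
cv2.imwrite('pics/c2.png',c[...,::-1])"
```

```text
6.5 [ 0.5609 -0.1576  0.298 ] yaw_y -7.54 z [ 0.    -0.001 -1.   ] F [ 1.6 -0.4 -0.8] w 65.0 0.0 q [ 0.81  0.3  -0.77  1.44  0.21  1.49 -0.08]
```

View pics/c2.png

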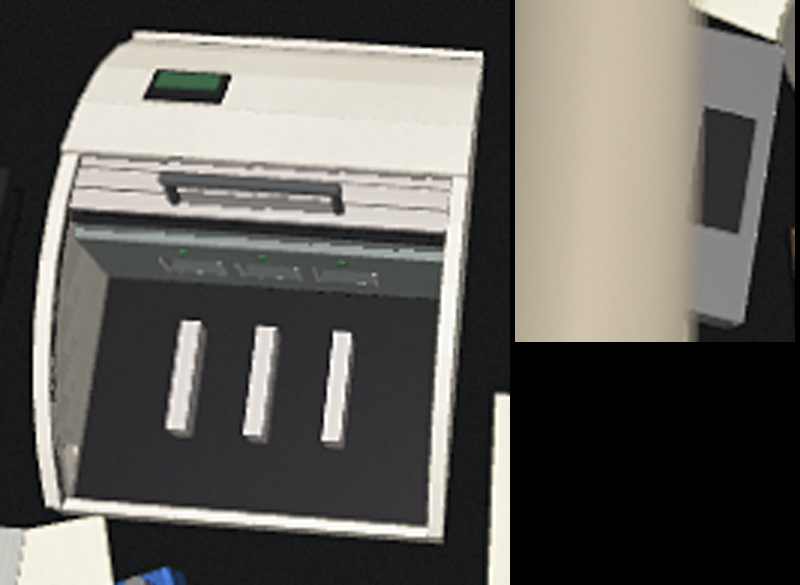

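Run:
```python
from h import *
im=cv2.cvtColor(cv2.imread('pics/t2.png'),cv2.COLOR_BGR2RGB)
g=im.min(2).astype(float)
sub=g[150:205,148:222]
# ridge centre per row: intensity-threshold top face (>180), weighted subpixel edges
res=[]
for s,(u0,u1) in {'R3':(150,172),'R2':(177,198),'R1':(203,222)}.items():
    pts=[]
    for v in range(161,192):
        row=g[v,u0:u1]; w=np.clip((row-170)/60,0,1)
        if w.sum()>3: pts.append([u0+(w*np.arange(len(row))).sum()/w.sum(),v,w.sum()])
    pts=np.array(pts); P=onz('top',pts[:,:2],.045)
    k=np.polyfit(P[:,0],P[:,1],1); m=P.mean(0)
    print(s,len(pts),pts[:,2].mean().round(1),'x',P[:,0].min().round(3),P[:,0].max().round(3),'yaw',np.degrees(np.arctan(k[0])).round(2),'mean',m.round(4),'y@.637',np.polyval(k,.637).round(4), 'resid',np.std(P[:,1]-np.polyval(k,P[:,0])).round(4))
f=lambda L:[[100+x/3,50+y/3] for x,y in L]
print('panel top',onz('top',f([(75,222),(440,247)]),.119).round(3))
print('frontwall',onz('top',f([(62,498),(442,535)]),.04).round(3))
print('bar',onz('top',f([(162,181),(341,194)]),.185).round(3))
print('ports low edge', onz('top',f([(168,270),(220,275)]),.045).round(3))
```

```text
R3 31 4.3 x 0.481 0.571 yaw 1.31 mean [0.5259 0.2887 0.045 ] y@.637 0.2912 resid 0.0006
R2 31 4.7 x 0.488 0.579 yaw 1.47 mean [0.5333 0.2143 0.045 ] y@.637 0.2169 resid 0.0005
R1 31 5.0 x 0.496 0.586 yaw 1.4 mean [0.5407 0.1393 0.045 ] y@.637 0.1416 resid 0.0004
panel top [[0.647 0.393 0.119]
 [0.655 0.049 0.119]]
frontwall [[0.398 0.386 0.04 ]
 [0.401 0.022 0.04 ]]
bar [[0.667 0.295 0.185]
 [0.669 0.135 0.185]]
ports low edge [[0.634 0.32  0.045]
 [0.634 0.267 0.045]]
```

Run:
```python
from h import *
im=cv2.cvtColor(cv2.imread('pics/top0.png'),cv2.COLOR_BGR2RGB)
print(im[160:250:12,405].tolist(), im[200,370:432:3].min(1).tolist())
g=im.max(2); mn=im.min(2)
m=((g>75)&(g<150)&(g.astype(int)-mn<20)).astype(np.uint8); m[:, :370]=0; m[:,436:]=0; m[:150]=0; m[258:]=0
n,l,s,c=cv2.connectedComponentsWithStats(m); k=1+np.argmax(s[1:,4]); print(s[k])
cnt=cv2.findContours((l==k).astype(np.uint8),cv2.RETR_EXTERNAL,cv2.CHAIN_APPROX_NONE)[0]
cnt=max(cnt,key=len).reshape(-1,2); P=onz('top',cnt,.064)
r=cv2.minAreaRect((P[:,:2]*1000).astype(np.float32)); print(r)
w=((mn>205)).astype(np.uint8); w[:, :345]=0; w[:,385:]=0; w[:158]=0; w[240:]=0
n,l,s,c=cv2.connectedComponentsWithStats(w)
for i in range(1,n):
    if s[i,4]>60: print(s[i],c[i].round(1))
```

```text
[[125, 124, 123], [123, 121, 121], [97, 97, 97], [43, 43, 43], [44, 43, 45], [45, 44, 45], [126, 125, 124], [126, 124, 125]] [193, 210, 218, 144, 42, 79, 125, 92, 111, 124, 123, 55, 44, 43, 43, 42, 41, 114, 121, 17, 24]
[ 377  150   59  105 3173]
((532.8431396484375, -426.5576171875), (134.7149658203125, 315.68536376953125), 81.74516296386719)
[368 161  17  17 145] [376.8 169.2]
[ 345  185   36   55 1151] [359.6 209.5]
```

Run:
```python
from h import *
im=cv2.cvtColor(cv2.imread('pics/top0.png'),cv2.COLOR_BGR2RGB); g=im.min(2).astype(float)
def fit(p,z):
    P=onz('top',p,z); 
    for _ in range(3):
        k=np.polyfit(P[:,0],P[:,1],1); r=P[:,1]-np.polyval(k,P[:,0]); P=P[abs(r)<max(2*r.std(),.0015)]
    print(len(P),'angle',np.degrees(np.arctan(k[0])).round(2),'y@.525',np.polyval(k,.525).round(4),'sd',r.std().round(4))
F=[];B=[]
for v in range(166,240):
    u=395+ (166-v)*0.22
    lo=int(u-14); row=g[v,lo:lo+22]
    # last crossing from <100 to >100 scanning from right (inside)
    j=21
    while j>0 and row[j]>100: j-=1
    if 0<j<21: F.append([lo+j+(100-row[j])/(row[j+1]-row[j]),v])
    row=g[v]; j=433
    while row[j]<70: j-=1
    B.append([j+ (row[j]-70)/(row[j]-row[j+1]),v])
fit(np.array(F),.064);fit(np.array(B),.064)
h=[[376.8,169.2]]
hsv=cv2.cvtColor(im,cv2.COLOR_RGB2HSV)
print(g[220,345:380].tolist());print(g[195,345:385].tolist()); print(im[222,348],im[225,360])
```

```text
62 angle -8.29 y@.525 -0.3595 sd 0.0003
 ** On entry to DLASCL parameter number  4 had an illegal value
 ** On entry to DLASCL parameter number  4 had an illegal value
 ** On entry to DLASCL parameter number  4 had an illegal value
 ** On entry to DLASCL parameter number  4 had an illegal value
 ** On entry to DLASCL parameter number  5 had an illegal value
 ** On entry to DLASCL parameter number  4 had an illegal value<stdin>:18: RuntimeWarning: divide by zero encountered in scalar divide
Traceback (most recent call last):
numpy.linalg.LinAlgError: SVD did not converge in Linear Least Squares
```

Request:
step_arm --commands '[68,-0.1,-0.1,0,0,0,-0.004,68,-0.2,-0.249,-0.1,0,0,-0.004,68,-0.2,-0.249,-0.2,0,0,-0.004,68,-0.2,-0.249,-0.297,0,0,-0.004,68,-0.2,-0.249,-0.297,0,0,-0.004,68,-0.2,-0.249,-0.297,0,0,-0.004,68,-0.2,-0.249,-0.297,0,0,-0.004,68,-0.2,-0.249,-0.297,0,0,-0.004,68,-0.2,-0.249,-0.297,0,0,-0.004,68,-0.2,-0.249,-0.297,0,0,-0.004]'

```text
clock: 7.8
position: [0.4429, -0.3057, 0.12]
ee_rot: [0.755, 0.655, 0.0, 0.0]
ft_force: [-0.0, 0.2, 0.2]
grip_width: 0.795
grasp_force: 0.0
```

```bash
python3 -c "
from h import *
st()
print(onz('top',[[306,153]],.085).round(3),onz('top',[[306,169]],0).round(3), onz('top',[[298,140]],.0).round(3))
a=snap('side','s3.png')[80:240,250:400]
b=snap('top','t3.png')[130:290,250:450]
c=np.zeros((480,790,3),np.uint8);c[:400,:375]=cv2.resize(a,(375,400),interpolation=2);c[:320,385:785]=cv2.resize(b,(400,320),interpolation=2)
cv2.imwrite('pics/c3.png',c[...,::-1])"
```

```text
7.8 [ 0.4429 -0.3057  0.12  ] yaw_y -8.13 z [ 0.001 -0.001 -1.   ] F [-0.   0.2  0.2] w 67.9 0.0 q [ 1.09  0.3  -0.66  1.8   0.21  1.11  0.22]
[[ 0.623 -0.122  0.085]] [[ 0.603 -0.133  0.   ]] [[ 0.693 -0.102  0.   ]]
```

View pics/c3.png

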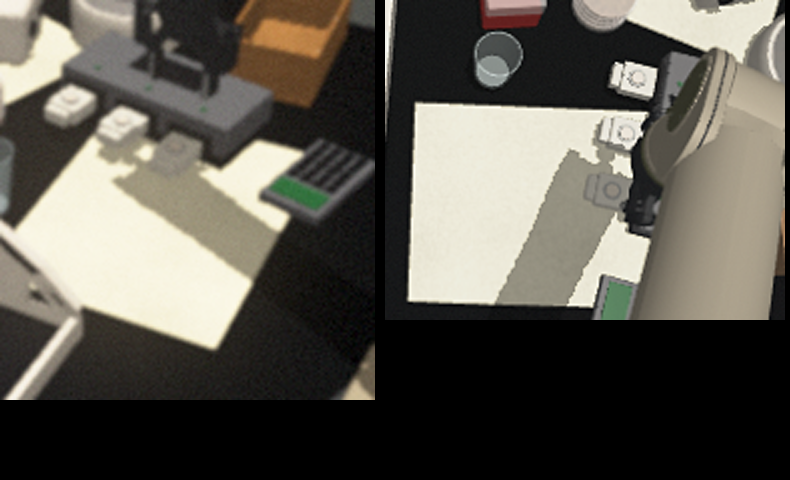

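Request:
step_arm --commands '[68,0,0,-0.08,0,0,0,68,0,0,-0.13,0,0,0,68,0,0,-0.162,0,0,0,68,0,0,-0.162,0,0,0,40,0,0,-0.162,0,0,0,30,0,0,-0.162,0,0,0,30,0,0,-0.162,0,0,0,30,0,0,-0.162,0,0,0,30,0,0,-0.162,0,0,0,30,0,0,-0.162,0,0,0]' --squeeze 50

```text
clock: 9.15
position: [0.4434, -0.3062, 0.0237]
ee_rot: [0.756, 0.655, 0.0, 0.001]
ft_force: [-1.0, 1.2, 7.2]
grip_width: 0.525
grasp_force: 50.6
```

```bash
python3 -c "
from h import *
st()"
```

```text
9.15 [ 0.4434 -0.3062  0.0237] yaw_y -8.15 z [ 0.002 -0.002 -1.   ] F [-1.   1.2  7.2] w 44.8 50.6 q [ 1.04  0.43 -0.62  1.87  0.31  0.93  0.14]
```

Request:
step_arm --commands '[30,0.006,0.043,0.003,0,0,0,30,0.012,0.086,0.003,0,0,0,30,0.018,0.13,0.003,0,0,0,30,0.025,0.175,0.003,0,0,0,30,0.026,0.185,0.003,0,0,0,30,0.026,0.185,0.05,0,0,0,30,0.026,0.19,0.1,0,0,0,30,0.04,0.22,0.1,0,0,-0.05,30,0.06,0.26,0.1,0,0,-0.1,30,0.08,0.3,0.1,0,0,-0.15]'

```text
clock: 10.4
position: [0.4909, -0.1264, 0.0826]
ee_rot: [0.889, 0.458, 0.0, 0.001]
ft_force: [0.8, -0.8, -2.2]
grip_width: 0.52
grasp_force: 51.6
```

```bash
python3 -c "
from h import *
st()"
```

```text
10.4 [ 0.4909 -0.1264  0.0826] yaw_y -35.53 z [ 0.001 -0.001 -1.   ] F [ 0.8 -0.8 -2.2] w 44.4 51.6 q [ 0.77  0.29 -0.68  1.91  0.21  1.01 -0.62]
```

Request:
step_arm --commands '[30,0.015,0.02,0,0,0,-0.058,30,0.015,0.02,0,0,0,-0.116,30,0.015,0.02,0,0,0,-0.174,30,0.015,0.02,0,0,0,-0.232,30,0.015,0.02,0,0,0,-0.295,30,0.015,0.02,0,0,0,-0.295,30,0.015,0.02,-0.06,0,0,-0.295,30,0.015,0.02,-0.11,0,0,-0.295,30,0.015,0.02,-0.13,0,0,-0.295,30,0.015,0.02,-0.13,0,0,-0.295]'

```text
clock: 11.65
position: [0.4999, -0.1143, 0.0047]
ee_rot: [1.0, 0.017, 0.0, 0.0]
ft_force: [0.7, -0.2, -1.8]
grip_width: 0.524
grasp_force: 63.2
```

```bash
python3 -c "
from h import *
st()"
```

```text
11.65 [ 0.4999 -0.1143  0.0047] yaw_y -88.07 z [ 0. -0. -1.] F [ 0.7 -0.2 -1.8] w 44.8 63.2 q [ 0.59  0.4  -0.52  1.95  0.25  0.86 -1.6 ]
```

Request:
step_arm --commands '[65,0,0,0,0,0,0,65,0,0,0,0,0,0,65,0,0,0.05,0,0,0,65,0,0,0.092,0,0,0,60,-0.08,-0.003,0.092,0,0,0,60,-0.172,-0.006,0.092,0,0,-0.003,60,-0.172,-0.006,0.092,0,0,-0.003,60,-0.172,-0.006,0.04,0,0,-0.003,60,-0.172,-0.006,0,0,0,-0.003,60,-0.172,-0.006,0,0,0,-0.003]'

```text
clock: 12.9
position: [0.3959, -0.1168, 0.0034]
ee_rot: [1.0, 0.011, -0.001, -0.001]
ft_force: [-0.6, -0.7, -0.0]
grip_width: 0.703
grasp_force: 0.0
```

```bash
python3 -c "
from h import *
st()"
```

```text
12.9 [ 0.3959 -0.1168  0.0034] yaw_y -88.73 z [-0.002  0.001 -1.   ] F [-0.6 -0.7 -0. ] w 60.1 0.0 q [ 0.71  0.21 -0.55  2.19  0.15  0.78 -1.5 ]
```

Request:
step_arm --commands '[30,0,0,0,0,0,0,15,0,0,0,0,0,0,15,0,0,0,0,0,0,15,0,0,0,0,0,0,15,0,0,0,0,0,0,15,0,0,0,0,0,0,15,0.0,0,0.05,0,0,0,15,0.02,0,0.15,0,0,0,15,0.05,0,0.25,0,0,0,15,0.08,0.03,0.328,0,0,0]' --squeeze 60

```text
clock: 14.15
position: [0.445, -0.1001, 0.2044]
ee_rot: [1.0, 0.01, 0.001, 0.001]
ft_force: [0.9, 0.3, -1.8]
grip_width: 0.319
grasp_force: 59.6
```

```bash
python3 -c "
from h import *
st()"
```

```text
14.15 [ 0.445  -0.1001  0.2044] yaw_y -88.9 z [ 0.003 -0.002 -1.   ] F [ 0.9  0.3 -1.8] w 27.2 59.6 q [ 0.73  0.01 -0.6   1.9   0.    1.24 -1.43]
```

Request:
step_arm --commands '[15,0.058,0.1,0,0,0,0,15,0.058,0.2,0,0,0,0,15,0.058,0.3,0,0,0,0,15,0.058,0.397,0,0,0,0,15,0.058,0.397,0,0,0,0,15,0.058,0.397,-0.06,0,0,0,15,0.058,0.397,-0.12,0,0,0,15,0.058,0.397,-0.18,0,0,0,15,0.058,0.397,-0.2,0,0,0,15,0.058,0.397,-0.2,0,0,0]'

```text
clock: 15.4
position: [0.4792, 0.1386, 0.0813]
ee_rot: [1.0, 0.01, -0.0, 0.0]
ft_force: [-0.4, 0.3, -1.9]
grip_width: 0.313
grasp_force: 59.7
```

```bash
python3 -c "
from h import *
st()
a=snap('side','s4.png')[120:300,60:300]
b=snap('top','t4.png')[100:240,110:290]
c=np.zeros((400,800,3),np.uint8);c[:300,:400]=cv2.resize(a,(400,300),interpolation=2);c[:303,405:795]=cv2.resize(b,(390,303),interpolation=2)
cv2.imwrite('pics/c4.png',c[...,::-1])"
```

```text
15.4 [0.4792 0.1386 0.0813] yaw_y -88.8 z [-0. -0. -1.] F [-0.4  0.3 -1.9] w 26.7 59.7 q [ 0.34  0.3  -0.8   1.92  0.25  1.02 -2.12]
```

View pics/c4.png

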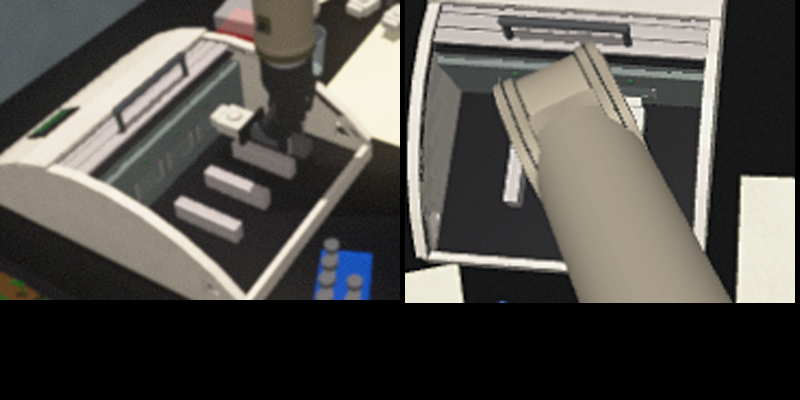

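Request:
step_arm --commands '[15,0,-0.0015,-0.03,0,0,0.001,15,0,-0.0015,-0.051,0,0,0.001,15,0,-0.0015,-0.051,0,0,0.001,15,0.02,-0.001,-0.051,0,0,0.001,15,0.04,-0.0005,-0.051,0,0,0.001,15,0.06,0,-0.051,0,0,0.001,15,0.08,0.0005,-0.051,0,0,0.001,15,0.1,0.001,-0.051,0,0,0.001,15,0.12,0.0015,-0.051,0,0,0.001,15,0.125,0.0015,-0.051,0,0,0.001]'

```text
clock: 16.75
position: [0.5549, 0.1398, 0.0504]
ee_rot: [1.0, 0.012, 0.0, -0.0]
ft_force: [-0.6, 0.9, -1.5]
grip_width: 0.311
grasp_force: 62.0
```

```bash
python3 -c "
from h import *
st()"
```

```text
16.75 [0.5549 0.1398 0.0504] yaw_y -88.63 z [ 0.  0. -1.] F [-0.6  0.9 -1.5] w 26.6 62.0 q [ 0.26  0.49 -0.72  1.76  0.37  1.03 -2.15]
```

Request:
step_arm --commands '[15,0.004,0,0,0,0,0,15,0.008,0,0,0,0,0,15,0.012,0,0,0,0,0,15,0.016,0.0005,0,0,0,0,15,0.018,0.0005,0,0,0,0,15,0.02,0.0005,0,0,0,0,15,0.022,0.0005,0,0,0,0,15,0.024,0.0005,0,0,0,0,15,0.026,0.0005,0,0,0,0,15,0.027,0.0005,0,0,0,0]' --squeeze 30

```text
clock: 18.0
position: [0.5634, 0.1401, 0.0496]
ee_rot: [1.0, 0.013, -0.007, 0.002]
ft_force: [-37.0, -5.0, 25.2]
grip_width: 0.312
grasp_force: 65.3
```

```bash
python3 -c "
from h import *
st()"
```

```text
18.0 [0.5634 0.1401 0.0496] yaw_y -88.51 z [-0.014 -0.004 -1.   ] F [-37.   -5.   25.2] w 26.6 65.3 q [ 0.25  0.52 -0.72  1.73  0.38  1.06 -2.14]
```

Request:
step_arm --commands '[15,-0.006,0,0,0,0,0,15,-0.011,0,0,0,0,0,15,-0.011,0,0,0,0,0,45,-0.011,0,0,0,0,0,45,-0.011,0,0,0,0,0,45,-0.011,0,0,0,0,0,45,-0.011,0,0.08,0,0,0,45,-0.011,0,0.18,0,0,0,45,-0.08,-0.1,0.25,0,0,0,45,-0.1,-0.2,0.25,0,0,0]'

```text
clock: 19.25
position: [0.5153, 0.0369, 0.2005]
ee_rot: [1.0, 0.014, 0.002, 0.0]
ft_force: [1.2, -1.3, 0.9]
grip_width: 0.526
grasp_force: 0.0
```

Request:
step_arm --commands '[45,0,-0.1,0,0,0,0.06,45,0,-0.2,0,0,0,0.12,45,0,-0.28,0,0,0,0.18,45,0,-0.28,0,0,0,0.24,45,0,-0.28,0,0,0,0.3,65,0,-0.28,0,0,0,0.36,65,0,-0.28,0,0,0,0.42,65,0,-0.28,0,0,0,0.445,68,0,-0.28,0,0,0,0.445,68,0,-0.28,0,0,0,0.445]'

```text
clock: 20.5
position: [0.5152, -0.1318, 0.1982]
ee_rot: [0.759, 0.652, 0.0, 0.0]
ft_force: [-0.5, 0.2, -0.1]
grip_width: 0.793
grasp_force: 0.0
```

```bash
python3 -c "
from h import *
st()
a=snap('side','s5.png')[120:300,60:300]
b=snap('top','t5.png')[110:210,130:250]
c=np.zeros((400,800,3),np.uint8);c[:300,:400]=cv2.resize(a,(400,300),interpolation=2);c[:325,405:795]=cv2.resize(b,(390,325),interpolation=2)
cv2.imwrite('pics/c5.png',c[...,::-1])"
```

```text
20.5 [ 0.5152 -0.1318  0.1982] yaw_y -8.68 z [ 0. -0. -1.] F [-0.5  0.2 -0.1] w 67.7 0.0 q [ 0.89  0.24 -0.82  1.72  0.18  1.26 -0.13]
```

View pics/c5.png

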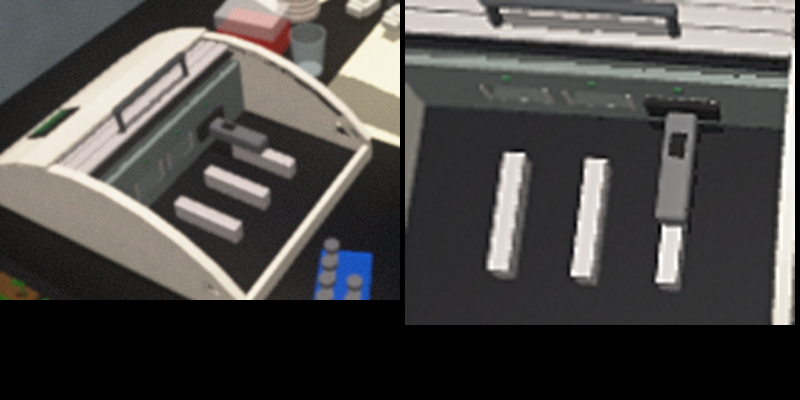

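Run:
```python
from h import *
im=cv2.imread('pics/t5.png').min(2).astype(float)
print(im[170:186,212].tolist(), im[170:186,213].tolist())
f=lambda x,y:[130+(x-405)/3.25,110+y/3.25]
print(onz('top',[f(672,221)],.069).round(4), 'ridge front end',onz('top',[f(668,287),f(583,279),f(501,274)],.045).round(4),'ridge back',onz('top',[f(597,159),f(515,153)],.045).round(4))
print('collar top back edge', onz('top',[f(680,122)],.077).round(4))
```

```text
[133.0, 134.0, 133.0, 134.0, 136.0, 136.0, 124.0, 93.0, 59.0, 117.0, 225.0, 218.0, 217.0, 216.0, 217.0, 217.0] [134.0, 134.0, 135.0, 134.0, 134.0, 135.0, 125.0, 96.0, 63.0, 119.0, 229.0, 221.0, 220.0, 220.0, 222.0, 224.0]
[[0.5284 0.1344 0.069 ]] ridge front end [[0.4749 0.1339 0.045 ]
 [0.4745 0.2093 0.045 ]
 [0.4717 0.2824 0.045 ]] ridge back [[0.5853 0.2129 0.045 ]
 [0.5837 0.2879 0.045 ]]
collar top back edge [[0.6164 0.138  0.077 ]]
```

Run:
```python
from h import *
for f in('side0','s5'):
    g=cv2.imread(f'pics/{f}.png').min(2)[105:140,265:312]; print(f,g[::6,::4].tolist())
```

```text
side0 [[211, 215, 208, 118, 121, 119, 114, 120, 120, 100, 45, 41], [218, 210, 116, 50, 53, 68, 98, 125, 118, 121, 119, 113], [38, 46, 171, 216, 219, 174, 44, 68, 64, 79, 99, 119], [40, 188, 211, 202, 185, 116, 45, 58, 168, 134, 48, 55], [44, 49, 96, 94, 65, 42, 95, 218, 172, 192, 202, 73], [47, 44, 37, 41, 41, 114, 136, 138, 179, 125, 125, 82]]
s5 [[36, 216, 211, 121, 115, 41, 38, 66, 122, 106, 39, 37], [222, 210, 116, 48, 52, 56, 57, 116, 117, 116, 116, 120], [39, 38, 170, 216, 194, 114, 36, 64, 63, 77, 95, 114], [37, 190, 217, 198, 185, 116, 43, 64, 169, 156, 57, 55], [42, 47, 99, 90, 63, 36, 85, 213, 195, 189, 202, 85], [41, 37, 38, 37, 39, 111, 158, 131, 170, 118, 117, 84]]
```

Request:
step_arm --commands '[68,0.01,-0.1,-0.05,0,0,0.002,68,0.02,-0.2,-0.1,0,0,0.002,68,0.02,-0.311,-0.13,0,0,0.002,68,0.02,-0.311,-0.13,0,0,0.002,68,0.02,-0.311,-0.13,0,0,0.002,68,0.02,-0.311,-0.13,0,0,0.002,68,0.02,-0.311,-0.13,0,0,0.002,68,0.02,-0.311,-0.13,0,0,0.002,68,0.02,-0.311,-0.13,0,0,0.002,68,0.02,-0.311,-0.13,0,0,0.002]'

```text
clock: 21.85
position: [0.5272, -0.3184, 0.1202]
ee_rot: [0.756, 0.655, -0.0, 0.0]
ft_force: [-0.6, -0.3, -0.3]
grip_width: 0.793
grasp_force: 0.0
```

```bash
python3 -c "
from h import *
st()
a=snap('side','s6.png')[80:200,240:380]
b=snap('top','t6.png')[130:290,250:450]
c=np.zeros((400,800,3),np.uint8);c[:330,:385]=cv2.resize(a,(385,330),interpolation=2);c[:320,390:790]=cv2.resize(b,(400,320),interpolation=2)
cv2.imwrite('pics/c6.png',c[...,::-1])"
```

```text
21.85 [ 0.5272 -0.3184  0.1202] yaw_y -8.15 z [ 0. -0. -1.] F [-0.6 -0.3 -0.3] w 67.8 0.0 q [ 1.    0.48 -0.69  1.59  0.33  1.18  0.1 ]
```

View pics/c6.png

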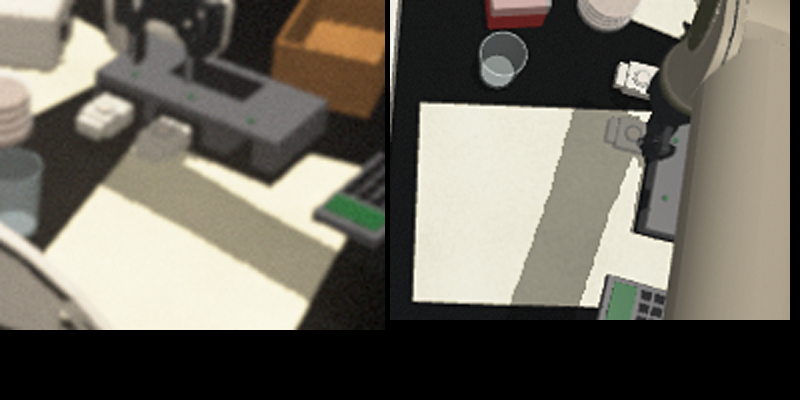

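Remaining two wands are in place; the gripper sits above the middle one. Repeat the sequence.

Request:
step_arm --commands '[68,0,0,-0.08,0,0,0,68,0,0,-0.13,0,0,0,68,0,0,-0.162,0,0,0,68,0,0,-0.162,0,0,0,40,0,0,-0.162,0,0,0,30,0,0,-0.162,0,0,0,30,0,0,-0.162,0,0,0,30,0,0,-0.162,0,0,0,30,0,0,-0.162,0,0,0,30,0,0,-0.162,0,0,0]' --squeeze 50

```text
clock: 23.2
position: [0.5281, -0.3187, 0.0244]
ee_rot: [0.756, 0.655, 0.0, 0.001]
ft_force: [-0.6, 1.2, 6.0]
grip_width: 0.526
grasp_force: 54.2
```

Request:
step_arm --commands '[30,0.006,0.043,0.003,0,0,0,30,0.012,0.086,0.003,0,0,0,30,0.018,0.13,0.003,0,0,0,30,0.025,0.175,0.003,0,0,0,30,0.026,0.185,0.003,0,0,0,30,0.026,0.185,0.05,0,0,0,30,0.02,0.19,0.1,0,0,0,30,0,0.22,0.1,0,0,-0.05,30,-0.01,0.26,0.1,0,0,-0.1,30,-0.02,0.32,0.1,0,0,-0.15]'

```text
clock: 24.45
position: [0.5148, -0.1278, 0.0831]
ee_rot: [0.89, 0.457, -0.0, 0.001]
ft_force: [-0.3, 0.4, -2.0]
grip_width: 0.526
grasp_force: 53.2
```

```bash
python3 -c "
from h import *
st()"
```

```text
24.45 [ 0.5148 -0.1278  0.0831] yaw_y -35.63 z [ 0.    -0.001 -1.   ] F [-0.3  0.4 -2. ] w 44.9 53.2 q [ 0.75  0.34 -0.69  1.85  0.25  1.04 -0.66]
```

Request:
step_arm --commands '[30,-0.008,0.02,0,0,0,-0.058,30,-0.008,0.02,0,0,0,-0.116,30,-0.008,0.02,0,0,0,-0.174,30,-0.008,0.02,0,0,0,-0.232,30,-0.008,0.02,0,0,0,-0.297,30,-0.008,0.02,0,0,0,-0.297,30,-0.008,0.02,-0.06,0,0,-0.297,30,-0.008,0.02,-0.11,0,0,-0.297,30,-0.008,0.02,-0.131,0,0,-0.297,30,-0.008,0.02,-0.131,0,0,-0.297]'

```text
clock: 25.7
position: [0.5107, -0.1147, 0.0046]
ee_rot: [1.0, 0.013, 0.0, 0.0]
ft_force: [-1.2, -0.1, -1.7]
grip_width: 0.524
grasp_force: 56.1
```

Request:
step_arm --commands '[65,0,0,0,0,0,0,65,0,0,0,0,0,0,65,0,0,0.05,0,0,0,65,0,0,0.092,0,0,0,60,-0.08,-0.003,0.092,0,0,0,60,-0.172,-0.005,0.092,0,0,-0.001,60,-0.172,-0.005,0.092,0,0,-0.001,60,-0.172,-0.005,0.04,0,0,-0.001,60,-0.172,-0.005,0,0,0,-0.001,60,-0.172,-0.005,0,0,0,-0.001]'

```text
clock: 26.95
position: [0.4068, -0.1169, 0.0035]
ee_rot: [1.0, 0.011, -0.001, -0.001]
ft_force: [0.0, 0.0, 0.3]
grip_width: 0.704
grasp_force: 0.0
```

```bash
python3 -c "
from h import *
st()"
```

```text
26.95 [ 0.4068 -0.1169  0.0035] yaw_y -88.74 z [-0.002  0.001 -1.   ] F [0.  0.  0.3] w 60.1 0.0 q [ 0.7   0.23 -0.56  2.17  0.17  0.79 -1.51]
```

Request:
step_arm --commands '[30,0,0,0,0,0,0,15,0,0,0,0,0,0,15,0,0,0,0,0,0,15,0,0,0,0,0,0,15,0,0,0,0,0,0,15,0,0,0,0,0,0,15,0.0,0,0.05,0,0,0,15,0.02,0,0.15,0,0,0,15,0.04,0,0.25,0,0,0,15,0.06,0.03,0.328,0,0,0]' --squeeze 60

```text
clock: 28.2
position: [0.4437, -0.1002, 0.2045]
ee_rot: [1.0, 0.01, 0.001, 0.001]
ft_force: [1.0, -0.7, -2.0]
grip_width: 0.311
grasp_force: 59.6
```

```bash
python3 -c "
from h import *
st()"
```

```text
28.2 [ 0.4437 -0.1002  0.2045] yaw_y -88.9 z [ 0.003 -0.002 -1.   ] F [ 1.  -0.7 -2. ] w 26.5 59.6 q [ 0.74  0.   -0.61  1.9   0.    1.24 -1.42]
```

Request:
step_arm --commands '[15,0.055,0.1,0,0,0,0,15,0.055,0.2,0,0,0,0,15,0.055,0.3,0,0,0,0,15,0.055,0.4,0,0,0,0,15,0.055,0.522,0,0,0,0,15,0.055,0.522,0,0,0,0,15,0.055,0.522,-0.08,0,0,0,15,0.055,0.522,-0.16,0,0,0,15,0.055,0.522,-0.2,0,0,0,15,0.055,0.522,-0.2,0,0,0]'

```text
clock: 29.45
position: [0.4753, 0.2126, 0.0801]
ee_rot: [1.0, 0.01, -0.001, 0.001]
ft_force: [-0.6, -0.2, -0.5]
grip_width: 0.315
grasp_force: 59.6
```

```bash
python3 -c "
from h import *
st()"
```

```text
29.45 [0.4753 0.2126 0.0801] yaw_y -88.82 z [-0.003 -0.001 -1.   ] F [-0.6 -0.2 -0.5] w 26.9 59.6 q [ 0.22  0.37 -0.84  1.87  0.32  1.05 -2.3 ]
```

Request:
step_arm --commands '[15,0,0.0006,-0.03,0,0,0.001,15,0,0.0006,-0.049,0,0,0.001,15,0,0.0006,-0.049,0,0,0.001,15,0.02,0.001,-0.049,0,0,0.001,15,0.04,0.0015,-0.049,0,0,0.001,15,0.06,0.002,-0.049,0,0,0.001,15,0.08,0.0025,-0.049,0,0,0.001,15,0.1,0.003,-0.049,0,0,0.001,15,0.115,0.0035,-0.049,0,0,0.001,15,0.125,0.0035,-0.049,0,0,0.001]'

```text
clock: 30.7
position: [0.5517, 0.2159, 0.0517]
ee_rot: [1.0, 0.012, -0.0, -0.0]
ft_force: [0.4, 0.3, -0.5]
grip_width: 0.314
grasp_force: 59.7
```

Request:
step_arm --commands '[15,0.004,0,0,0,0,0,15,0.008,0,0,0,0,0,15,0.011,0,0,0,0,0,15,0.013,0.0005,0,0,0,0,15,0.015,0.0005,0,0,0,0,15,0.017,0.0005,0,0,0,0,15,0.019,0.0005,0,0,0,0,15,0.021,0.0005,0,0,0,0,15,0.0225,0.0005,0,0,0,0,15,0.0225,0.0005,0,0,0,0]' --squeeze 40

```text
clock: 31.95
position: [0.5647, 0.2162, 0.0517]
ee_rot: [1.0, 0.012, 0.0, 0.0]
ft_force: [0.4, 0.4, -1.7]
grip_width: 0.314
grasp_force: 59.7
```

```bash
python3 -c "
from h import *
st()"
```

```text
31.95 [0.5647 0.2162 0.0517] yaw_y -88.61 z [ 0. -0. -1.] F [ 0.4  0.4 -1.7] w 26.8 59.7 q [ 0.14  0.57 -0.75  1.67  0.43  1.08 -2.29]
```

Request:
step_arm --commands '[15,0.002,0,0,0,0,0,15,0.003,0,0,0,0,0,15,0.004,0,0,0,0,0,15,0.005,0,0,0,0,0,15,0.006,0,0,0,0,0,15,0.007,0,0,0,0,0,15,0.008,0,0,0,0,0,15,0.009,0,0,0,0,0,15,0.01,0,0,0,0,0,15,0.01,0,0,0,0,0]'

```text
clock: 33.2
position: [0.5657, 0.2165, 0.0507]
ee_rot: [1.0, 0.013, -0.005, 0.001]
ft_force: [-22.1, -3.6, 8.3]
grip_width: 0.314
grasp_force: 61.2
```

```bash
python3 -c "
from h import *
st()
b=snap('top','t7.png')[110:210,130:250];a=snap('side','s7.png')[150:270,120:280]
c=np.zeros((400,800,3),np.uint8);c[:300,:400]=cv2.resize(a,(400,300),interpolation=2);c[:325,405:795]=cv2.resize(b,(390,325),interpolation=2)
cv2.imwrite('pics/c7.png',c[...,::-1])"
```

```text
33.2 [0.5657 0.2165 0.0507] yaw_y -88.52 z [-0.009 -0.003 -1.   ] F [-22.1  -3.6   8.3] w 26.8 61.2 q [ 0.14  0.58 -0.75  1.66  0.43  1.09 -2.28]
```

View pics/c7.png

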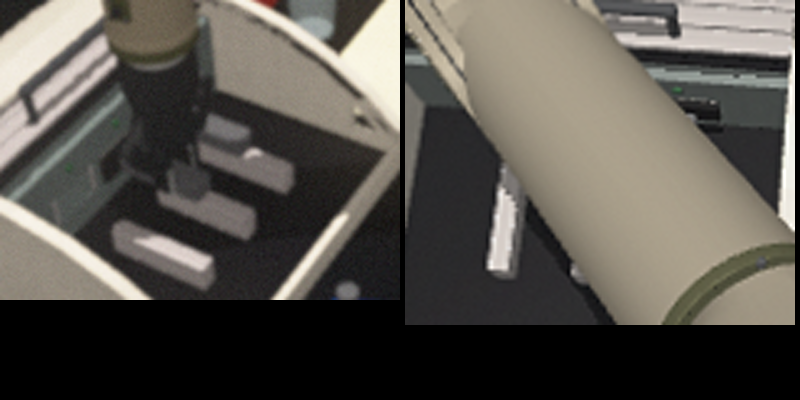

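Request:
step_arm --commands '[15,-0.004,0,0,0,0,0,15,-0.007,0,0,0,0,0,15,-0.007,0,0,0,0,0,45,-0.007,0,0,0,0,0,45,-0.007,0,0,0,0,0,45,-0.007,0,0,0,0,0,45,-0.007,0,0.08,0,0,0,45,-0.007,0,0.18,0,0,0,45,-0.05,-0.1,0.25,0,0,0,45,-0.1,-0.2,0.25,0,0,0]'

```text
clock: 34.55
position: [0.5193, 0.1123, 0.2025]
ee_rot: [1.0, 0.013, 0.002, -0.001]
ft_force: [0.6, -1.8, 0.2]
grip_width: 0.527
grasp_force: 0.0
```

Request:
step_arm --commands '[45,0.02,-0.1,0,0,0,0.06,45,0.04,-0.2,0,0,0,0.12,45,0.06,-0.3,0,0,0,0.18,45,0.1,-0.4,0,0,0,0.24,45,0.14,-0.5,0,0,0,0.3,65,0.14,-0.5,0,0,0,0.36,65,0.14,-0.5,0,0,0,0.42,65,0.14,-0.5,0,0,0,0.447,68,0.14,-0.5,0,0,0,0.447,68,0.14,-0.5,0,0,0,0.447]'

```text
clock: 35.8
position: [0.6025, -0.188, 0.2]
ee_rot: [0.756, 0.654, 0.0, 0.0]
ft_force: [-0.8, -0.1, -0.0]
grip_width: 0.798
grasp_force: 0.0
```

```bash
python3 -c "
from h import *
st()
b=snap('top','t8.png');a=snap('side','s8.png')[80:200,240:380]
c=np.zeros((400,800,3),np.uint8);c[:330,:385]=cv2.resize(a,(385,330),interpolation=2);c[:325,405:795]=cv2.resize(b[110:210,130:250],(390,325),interpolation=2)
cv2.imwrite('pics/c8.png',c[...,::-1])"
```

```text
35.8 [ 0.6025 -0.188   0.2   ] yaw_y -8.31 z [ 0. -0. -1.] F [-0.8 -0.1 -0. ] w 68.2 0.0 q [ 0.86  0.5  -0.87  1.45  0.39  1.37 -0.17]
```

View pics/c8.png

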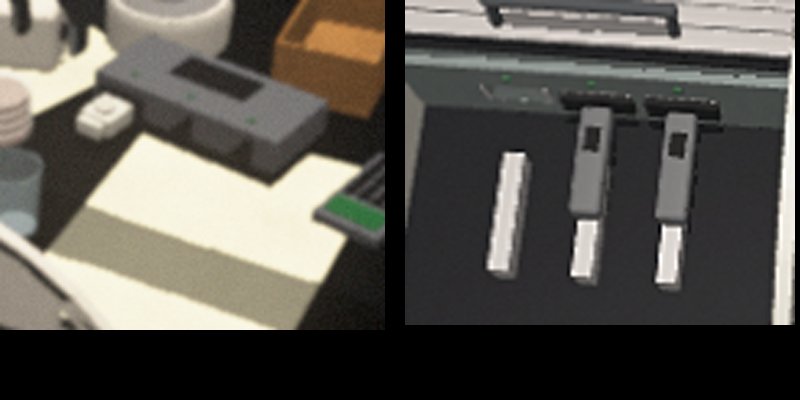

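Request:
step_arm --commands '[68,0.015,-0.1,-0.05,0,0,0,68,0.015,-0.2,-0.1,0,0,0,68,0.015,-0.238,-0.13,0,0,0,68,0.015,-0.238,-0.13,0,0,0,68,0.015,-0.238,-0.13,0,0,0,68,0.015,-0.238,-0.2,0,0,0,68,0.015,-0.238,-0.26,0,0,0,68,0.015,-0.238,-0.294,0,0,0,68,0.015,-0.238,-0.294,0,0,0,68,0.015,-0.238,-0.294,0,0,0]'

```text
clock: 37.15
position: [0.6126, -0.3307, 0.0255]
ee_rot: [0.755, 0.655, 0.001, 0.001]
ft_force: [0.4, 0.0, -0.1]
grip_width: 0.797
grasp_force: 0.0
```

Request:
step_arm --commands '[45,0,0,0,0,0,0,30,0,0,0,0,0,0,30,0,0,0,0,0,0,30,0,0,0,0,0,0,30,0,0,0,0,0,0,30,0,0,0,0,0,0,30,0.006,0.043,0.003,0,0,0,30,0.012,0.086,0.003,0,0,0,30,0.018,0.13,0.003,0,0,0,30,0.025,0.175,0.003,0,0,0]' --squeeze 50

```text
clock: 38.4
position: [0.6263, -0.2251, 0.0253]
ee_rot: [0.756, 0.655, -0.0, -0.0]
ft_force: [0.6, 0.7, -2.2]
grip_width: 0.525
grasp_force: 52.7
```

```bash
python3 -c "
from h import *
st()"
```

```text
38.4 [ 0.6263 -0.2251  0.0253] yaw_y -8.16 z [-0. -0. -1.] F [ 0.6  0.7 -2.2] w 44.8 52.7 q [ 0.81  0.73 -0.76  1.51  0.54  1.12 -0.2 ]
```

Request:
step_arm --commands '[30,0.001,0.007,0.01,0,0,0,30,0,0.007,0.08,0,0,0,30,-0.02,0.01,0.13,0,0,0,30,-0.1,0.05,0.13,0,0,-0.05,30,-0.185,0.1,0.13,0,0,-0.1,30,-0.185,0.18,0.13,0,0,-0.15,30,-0.185,0.18,0.13,0,0,-0.2,30,-0.185,0.18,0.13,0,0,-0.25,30,-0.185,0.18,0.13,0,0,-0.3,30,-0.185,0.18,0.13,0,0,-0.3]'

```text
clock: 39.65
position: [0.5155, -0.1185, 0.1038]
ee_rot: [0.971, 0.241, 0.0, 0.0]
ft_force: [-0.1, 0.7, -2.8]
grip_width: 0.524
grasp_force: 52.8
```

```bash
python3 -c "
from h import *
st()"
```

```text
39.65 [ 0.5155 -0.1185  0.1038] yaw_y -62.13 z [ 0.001 -0.001 -1.   ] F [-0.1  0.7 -2.8] w 44.8 52.8 q [ 0.8   0.33 -0.77  1.83  0.26  1.08 -1.14]
```

Request:
step_arm --commands '[30,-0.005,0.01,0,0,0,-0.055,30,-0.005,0.01,0,0,0,-0.11,30,-0.005,0.01,0,0,0,-0.148,30,-0.005,0.01,0,0,0,-0.148,30,-0.005,0.01,-0.06,0,0,-0.148,30,-0.005,0.01,-0.12,0,0,-0.148,30,-0.005,0.01,-0.163,0,0,-0.148,30,-0.005,0.01,-0.163,0,0,-0.148,65,-0.005,0.01,-0.163,0,0,-0.148,65,-0.005,0.01,-0.163,0,0,-0.148]'

```text
clock: 40.9
position: [0.5129, -0.112, 0.0062]
ee_rot: [1.0, 0.011, 0.001, 0.0]
ft_force: [0.2, 0.6, 0.6]
grip_width: 0.761
grasp_force: 0.0
```

Request:
step_arm --commands '[65,0,0,0,0,0,0,65,0,0,0.05,0,0,0,65,0,0,0.092,0,0,0,60,-0.08,-0.003,0.092,0,0,0,60,-0.172,-0.005,0.092,0,0,-0.001,60,-0.172,-0.005,0.092,0,0,-0.001,60,-0.172,-0.005,0.092,0,0,-0.001,60,-0.172,-0.005,0.04,0,0,-0.001,60,-0.172,-0.005,-0.003,0,0,-0.001,60,-0.172,-0.005,-0.003,0,0,-0.001]'

```text
clock: 42.15
position: [0.4092, -0.1138, 0.0027]
ee_rot: [1.0, 0.01, -0.001, -0.001]
ft_force: [-0.1, 0.4, 0.0]
grip_width: 0.698
grasp_force: 0.0
```

```bash
python3 -c "
from h import *
st()"
```

```text
42.15 [ 0.4092 -0.1138  0.0027] yaw_y -88.9 z [-0.002  0.002 -1.   ] F [-0.1  0.4  0. ] w 59.6 0.0 q [ 0.83  0.26 -0.7   2.16  0.23  0.8  -1.57]
```

Request:
step_arm --commands '[30,0,0,0,0,0,0,15,0,0,0,0,0,0,15,0,0,0,0,0,0,15,0,0,0,0,0,0,15,0,0,0,0,0,0,15,0,0,0,0,0,0,15,0.0,0,0.05,0,0,0,15,0.02,0,0.15,0,0,0,15,0.04,0,0.25,0,0,0,15,0.06,0.03,0.328,0,0,0.002]' --squeeze 60

```text
clock: 43.4
position: [0.4457, -0.0976, 0.2037]
ee_rot: [1.0, 0.011, 0.001, 0.001]
ft_force: [1.6, -0.2, -2.1]
grip_width: 0.312
grasp_force: 59.7
```

Request:
step_arm --commands '[15,0.05,0.1,0,0,0,0,15,0.05,0.2,0,0,0,0,15,0.05,0.3,0,0,0,0,15,0.05,0.4,0,0,0,0,15,0.05,0.5,0,0,0,0,15,0.05,0.6,0,0,0,0,15,0.05,0.64,0,0,0,0,15,0.05,0.64,0,0,0,0,15,0.05,0.64,0,0,0,0,15,0.05,0.64,0,0,0,0]'

```text
clock: 44.65
position: [0.4758, 0.2857, 0.2007]
ee_rot: [1.0, 0.011, 0.0, 0.0]
ft_force: [0.5, -1.1, -1.9]
grip_width: 0.311
grasp_force: 59.8
```

```bash
python3 -c "
from h import *
st()"
```

```text
44.65 [0.4758 0.2857 0.2007] yaw_y -88.73 z [ 0.001 -0.001 -1.   ] F [ 0.5 -1.1 -1.9] w 26.6 59.8 q [ 0.22  0.36 -1.02  1.65  0.32  1.31 -2.41]
```

Request:
step_arm --commands '[15,0,0.003,-0.05,0,0,0.001,15,0,0.003,-0.1,0,0,0.001,15,0,0.003,-0.15,0,0,0.001,15,0,0.003,-0.2,0,0,0.001,15,0,0.003,-0.23,0,0,0.001,15,0,0.003,-0.249,0,0,0.001,15,0,0.003,-0.249,0,0,0.001,15,0,0.003,-0.249,0,0,0.001,15,0,0.003,-0.249,0,0,0.001,15,0,0.003,-0.249,0,0,0.001]'

```text
clock: 45.9
position: [0.4754, 0.2891, 0.0514]
ee_rot: [1.0, 0.014, 0.0, -0.0]
ft_force: [0.4, 0.0, -2.2]
grip_width: 0.312
grasp_force: 59.8
```

```bash
python3 -c "
from h import *
st()
a=snap('side','s9.png')[120:270,80:280]
cv2.imwrite('pics/c9.png',cv2.resize(a,(800,600),interpolation=2)[...,::-1])"
```

```text
45.9 [0.4754 0.2891 0.0514] yaw_y -88.43 z [ 0.  0. -1.] F [ 0.4  0.  -2.2] w 26.7 59.8 q [ 0.11  0.53 -0.91  1.8   0.48  1.05 -2.52]
```

View pics/c9.png

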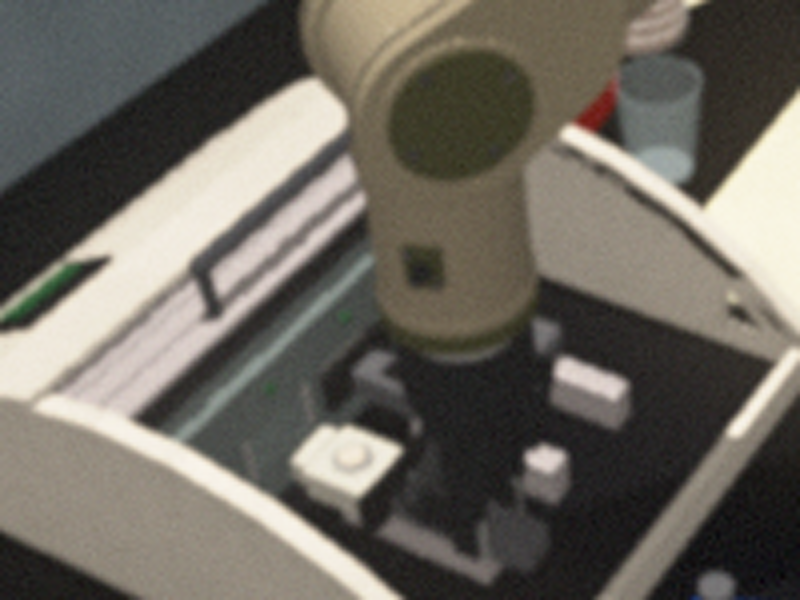

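Request:
step_arm --commands '[15,0,-0.003,0,0,0,0,15,0,-0.003,0,0,0,0,15,0.02,-0.0025,0,0,0,0,15,0.04,-0.002,0,0,0,0,15,0.06,-0.0015,0,0,0,0,15,0.08,-0.001,0,0,0,0,15,0.1,-0.0005,0,0,0,0,15,0.115,-0.0005,0,0,0,0,15,0.125,0,0,0,0,0,15,0.13,0,0,0,0,0]'

```text
clock: 47.2
position: [0.5534, 0.2891, 0.0511]
ee_rot: [1.0, 0.014, -0.0, 0.0]
ft_force: [-0.1, -0.2, -0.8]
grip_width: 0.307
grasp_force: 59.7
```

```bash
python3 -c "
from h import *
st()"
```

```text
47.2 [0.5534 0.2891 0.0511] yaw_y -88.43 z [-0. -0. -1.] F [-0.1 -0.2 -0.8] w 26.3 59.7 q [ 0.08  0.65 -0.85  1.61  0.53  1.13 -2.45]
```

Request:
step_arm --commands '[15,0.004,0,0,0,0,0,15,0.007,0,0,0,0,0,15,0.01,0,0,0,0,0,15,0.012,0,0,0,0,0,15,0.014,0,0,0,0,0,15,0.016,0,0,0,0,0,15,0.018,0,0,0,0,0,15,0.02,0,0,0,0,0,15,0.0215,0,0,0,0,0,15,0.0215,0,0,0,0,0]'

```text
clock: 48.45
position: [0.5631, 0.2894, 0.0505]
ee_rot: [1.0, 0.014, -0.003, 0.001]
ft_force: [-13.7, -2.7, 3.0]
grip_width: 0.308
grasp_force: 60.4
```

```bash
python3 -c "
from h import *
st()"
```

```text
48.45 [0.5631 0.2894 0.0505] yaw_y -88.36 z [-0.005 -0.002 -1.   ] F [-13.7  -2.7   3. ] w 26.3 60.4 q [ 0.07  0.67 -0.85  1.58  0.53  1.14 -2.44]
```

Request:
step_arm --commands '[15,0.003,0,0,0,0,0,15,0.003,0,0,0,0,0,15,-0.003,0,0,0,0,0,45,-0.004,0,0,0,0,0,45,-0.004,0,0,0,0,0,45,-0.004,0,0,0,0,0,45,-0.004,0,0.08,0,0,0,45,-0.004,0,0.18,0,0,0,45,-0.05,-0.1,0.25,0,0,0,45,-0.07,-0.2,0.27,0,0,0]'

```text
clock: 49.7
position: [0.5272, 0.1832, 0.2114]
ee_rot: [1.0, 0.015, 0.001, -0.001]
ft_force: [0.4, -2.7, -0.0]
grip_width: 0.527
grasp_force: 0.0
```

Request:
step_arm --commands '[45,0.02,-0.1,0.05,0,0,0.06,45,0.04,-0.2,0.05,0,0,0.12,45,0.06,-0.3,0.05,0,0,0.18,45,0.06,-0.4,0.05,0,0,0.24,45,0.06,-0.5,0.05,0,0,0.3,40,0.06,-0.55,0.05,0,0,0.36,40,0.06,-0.55,0.05,0,0,0.42,40,0.06,-0.55,0.05,0,0,0.48,40,0.06,-0.55,0.05,0,0,0.5,40,0.06,-0.55,0.05,0,0,0.5]'

```text
clock: 50.95
position: [0.5635, -0.1476, 0.2393]
ee_rot: [0.698, 0.716, 0.0, -0.0]
ft_force: [-0.9, 0.7, -0.1]
grip_width: 0.47
grasp_force: 0.0
```

```bash
python3 -c "
from h import *
st()
b=snap('top','t10.png');a=snap('side','s10.png')[120:270,80:280]
c=np.zeros((400,800,3),np.uint8);c[:300,:400]=cv2.resize(a,(400,300),interpolation=2);c[:325,405:795]=cv2.resize(b[110:210,130:250],(390,325),interpolation=2)
cv2.imwrite('pics/c10.png',c[...,::-1])"
```

```text
50.95 [ 0.5635 -0.1476  0.2393] yaw_y 1.51 z [ 0.  0. -1.] F [-0.9  0.7 -0.1] w 40.2 0.0 q [ 1.05  0.46 -1.16  1.52  0.43  1.43 -0.1 ]
```

View pics/c10.png

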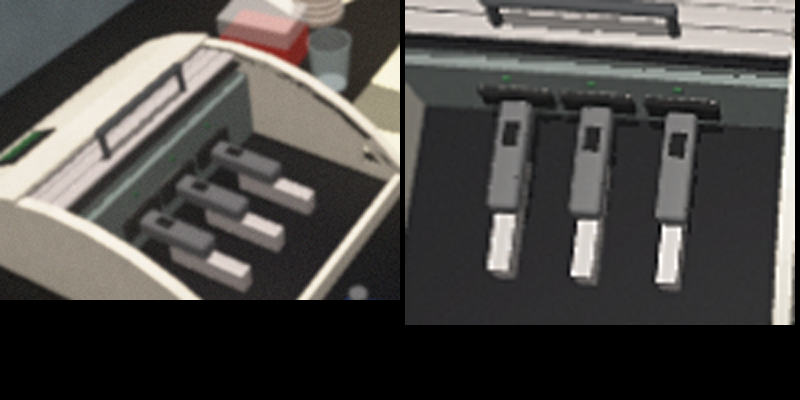

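Run:
```python
from h import *
g=cv2.imread('pics/t10.png').min(2).astype(float)
Y={3:.2912,2:.2169,1:.1416}
for s,(u0,u1) in {3:(150,172),2:(177,198),1:(203,224)}.items():
    pts=[]
    for v in range(155,174):
        row=g[v,u0:u1]; w=np.clip((row-80)/55,0,1); w[row>165]=0
        pts.append([u0+(w*np.arange(len(row))).sum()/w.sum(),v])
    P=onz('top',pts,.069); k=np.polyfit(P[:,0],P[:,1],1)
    uc=int(round(pts[-1][0]))
    col=g[170:185,uc-1:uc+2].mean(1); j=np.argmin(col); e=j-1+0
    # edge: crossing to below 100
    i=next(i for i in range(15) if col[i]<100); ve=170+i-1+(col[i-1]-100)/(col[i-1]-col[i])
    c2=g[185:202,uc-2:uc+1].mean(1); i=next(i for i in range(17) if c2[i]<150); vr=185+i-1+(c2[i-1]-150)/(c2[i-1]-c2[i])
    print(s,'yaw',np.degrees(np.arctan(k[0])).round(2),'y off at panel',(np.polyval(k,.637)-Y[s]).round(4),'handle end',onz('top',[[uc,ve+.5]],.069)[0].round(4),'ridge end',onz('top',[[uc-1,vr]],.045)[0].round(4))
```

```text
3 yaw 2.48 y off at panel -0.0005 handle end [0.5267 0.2839 0.069 ] ridge end [0.4762 0.2847 0.045 ]
2 yaw 0.78 y off at panel -0.0016 handle end [0.5288 0.2121 0.069 ] ridge end [0.4781 0.2121 0.045 ]
1 yaw 1.85 y off at panel -0.0007 handle end [0.5309 0.1352 0.069 ] ridge end [0.4799 0.1343 0.045 ]
```

Request:
step_arm --commands '[40,0.05,0.1,0.05,0,0,0,40,0.1,0.2,0.05,0,0,0,40,0.14,0.3,0.05,0,0,0,40,0.174,0.4,0.03,0,0,0,40,0.174,0.5,0,0,0,0,40,0.174,0.576,0,0,0,0,40,0.174,0.576,0,0,0,0,40,0.174,0.576,0,0,0,0,40,0.174,0.576,0,0,0,0,40,0.174,0.576,0,0,0,0]'

```text
clock: 52.3
position: [0.6684, 0.1965, 0.2395]
ee_rot: [0.698, 0.716, 0.0, 0.0]
ft_force: [-0.5, 0.5, 1.2]
grip_width: 0.468
grasp_force: 0.0
```

```bash
python3 -c "
from h import *
st()"
```

```text
52.3 [0.6684 0.1965 0.2395] yaw_y 1.41 z [ 0.001 -0.    -1.   ] F [-0.5  0.5  1.2] w 40.0 0.0 q [ 0.26  0.7  -1.05  1.19  0.59  1.56 -0.65]
```

Request:
step_arm --commands '[40,0,0,-0.04,0,0,0,40,0,0,-0.08,0,0,0,40,0,0,-0.101,0,0,0,40,0,0,-0.101,0,0,0,25,0,0,-0.101,0,0,0,10,0,0,-0.101,0,0,0,10,0,0,-0.101,0,0,0,10,0,0,-0.101,0,0,0,10,0,0,-0.101,0,0,0,10,0,0,-0.101,0,0,0]' --squeeze 20

```text
clock: 53.55
position: [0.6689, 0.1984, 0.1802]
ee_rot: [0.698, 0.717, 0.001, 0.001]
ft_force: [3.3, -0.3, 5.3]
grip_width: 0.15
grasp_force: 20.8
```

Run:
```python
from h import *
st()
o=get_obs()['position']
a0=np.arctan2(.255,.2505); yaw=np.radians(1.4)
for t in np.arange(.89,-.01,-.089):
    dx=-.3575*np.sin(a0-t)+.3575*np.sin(a0-.89); dz=.3575*(np.cos(a0-t)-np.cos(a0-.89))
    print(round(t,2),np.round([dx*np.cos(yaw)/.6,dx*np.sin(yaw)/.6,dz/.6],3))
```

```text
53.55 [0.6689 0.1984 0.1802] yaw_y 1.54 z [ 0.003  0.001 -1.   ] F [ 3.3 -0.3  5.3] w 12.8 20.8 q [ 0.27  0.74 -1.03  1.27  0.62  1.46 -0.68]
0.89 [0. 0. 0.]
0.8 [-0.053 -0.001  0.003]
0.71 [-0.106 -0.003  0.001]
0.62 [-0.158 -0.004 -0.006]
0.53 [-0.21  -0.005 -0.017]
0.45 [-0.261 -0.006 -0.033]
0.36 [-0.31  -0.008 -0.054]
0.27 [-0.357 -0.009 -0.078]
0.18 [-0.401 -0.01  -0.107]
0.09 [-0.443 -0.011 -0.139]
0.0 [-0.482 -0.012 -0.176]
```

Request:
step_arm --commands '[10,-0.053,-0.001,0.003,0,0,0,10,-0.106,-0.003,0.001,0,0,0,10,-0.158,-0.004,-0.006,0,0,0,10,-0.21,-0.005,-0.017,0,0,0,10,-0.261,-0.006,-0.033,0,0,0,10,-0.31,-0.008,-0.054,0,0,0,10,-0.357,-0.009,-0.078,0,0,0,10,-0.401,-0.01,-0.107,0,0,0,10,-0.443,-0.011,-0.139,0,0,0,10,-0.477,-0.012,-0.174,0,0,0]'

```text
clock: 54.8
position: [0.3822, 0.1915, 0.0747]
ee_rot: [0.697, 0.717, 0.001, 0.001]
ft_force: [62.0, -4.3, 48.7]
grip_width: 0.15
grasp_force: 31.5
```

```bash
python3 -c "
from h import *
st()"
```

```text
54.8 [0.3822 0.1915 0.0747] yaw_y 1.6 z [ 0.004  0.    -1.   ] F [62.  -4.3 48.7] w 12.8 31.5 q [ 0.67  0.31 -1.33  2.09  0.36  1.01 -0.82]
```

Request:
step_arm --commands '[10,0.003,0,0.003,0,0,0,10,0.004,0,0.003,0,0,0,35,0.003,0,0.003,0,0,0,35,0.003,0,0.003,0,0,0,35,0.003,0,0.003,0,0,0,35,0.003,0,0.08,0,0,0,35,0.003,0,0.16,0,0,0,35,0.003,0,0.24,0,0,0,35,0.03,-0.1,0.3,0,0,0,35,0.06,-0.2,0.3,0,0,0]'

```text
clock: 56.05
position: [0.4156, 0.0816, 0.2559]
ee_rot: [0.697, 0.718, 0.001, 0.003]
ft_force: [1.4, 0.6, 0.5]
grip_width: 0.41
grasp_force: 0.0
```

Request:
step_arm --commands '[35,0.05,-0.1,0,0,0,0,35,0.1,-0.2,0,0,0,0,35,0.1,-0.3,0,0,0,0,35,0.1,-0.4,0,0,0,0,35,0.1,-0.5,0,0,0,0,35,0.1,-0.5,0,0,0,0,35,0.1,-0.5,0,0,0,0,35,0.1,-0.5,0,0,0,0,35,0.1,-0.5,0,0,0,0,35,0.1,-0.5,0,0,0,0]'

```text
clock: 57.3
position: [0.4744, -0.2173, 0.253]
ee_rot: [0.697, 0.717, -0.0, 0.0]
ft_force: [-0.3, -0.4, -0.4]
grip_width: 0.413
grasp_force: 0.0
```

```bash
python3 -c "
from h import *
st()
b=snap('top','t11.png');cv2.imwrite('pics/c11.png',cv2.resize(b[40:320,90:440],(700,560),interpolation=2)[...,::-1])
a=cv2.imread('pics/top0.png').astype(int); d=abs(a-b[...,::-1]).max(2)[50:245,100:265]; print('changed px in box',(d>60).sum())"
```

```text
57.3 [ 0.4744 -0.2173  0.253 ] yaw_y 1.63 z [ 0. -0. -1.] F [-0.3 -0.4 -0.4] w 35.3 0.0 q [ 1.17  0.19 -0.92  1.66  0.15  1.37  0.26]
changed px in box 0
```

View pics/c11.png

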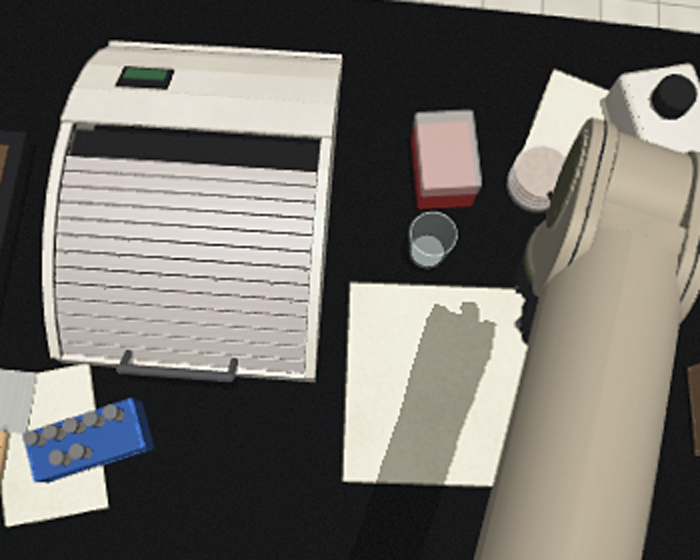

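```bash
python3 -c "
from h import *
print(hand_in())"
```

```text
the job is handed in; nothing more can be done
None
```

I handed the job in at about 57 s. All three wands are in ports 1 to 3 with their collars within about 2 mm of the panel, measured just before I closed the cover. The cover is fully shut, the gripper is clear, and I saw no bystander disturbed, but `hand_in()` returned no verdict.

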